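Hook a dropped spacer ring out from under a bar guard

TASK

A steel spacer ring has dropped onto the machine's bed under the fixed bar guard. Take the hooked rod by its wooden handle, reach in under the guard, drop the hook into the ring's hole, slide the ring out along the bed and pull it snug against the pad of the adjustable stop, with about 10 N for a moment (never above 20 N, and never force the rod against the machine), then put the rod back down on the bench clear of the machine. Handle the ring only with the rod, do not bump the machine with the arm, and leave everything else where it is.

Things in the scene. Friction and masses are not known exactly. Their poses are not given: they have to be found in the camera images.
- machine: Fixed machine: flat aluminium bed 400 (x) x 230 (y) x 18 mm; origin under the bed's centre at bench height (bed top at z = 18 mm). Own +x runs from the open end (x = -200) to the drive unit (x = 200 to 320, 130 high, its round cap to 150). A small pulley and shaft stick out of the drive unit to x = 165, 31 mm and more above the bed.
- guard_mouth (a point): Middle of the guard's open mouth, on the bed top at machine x = 20, y = 0; axes as the machine's. The fixed bar cage runs from here 180 mm along +x, y = -105 to 105. Roof bars: 6 mm thick, 35 mm apart, clear height under them 89 mm. Bars close the sides; the mouth (facing -x) is open between 8 mm posts at y = -105 and 105.
- stop: Adjustable stop fixed on the bed, axes as the machine's. Origin: on the bed top, middle of the block's inner (+x) face, at machine x = -156. Block 24 (x) x 70 x 16 high lies to -x. Its pad, 60 wide, 14 high, faces +x; its face is 12 to 52 mm ahead (+x) of the origin: this differs each time and is not measured: feel for it. Its rubber gives 1 mm per 7 N and springs back.
- ring_center (a point): Centre of the dropped steel spacer ring, half-way up: 56 mm outside, 28 mm hole right through, 10 mm thick, 0.1 to 0.2 kg, flat on the bed under the guard. z is the ring's axis.
- rod_grip (a point): Grip point of the hooked rod, mid-height in its wooden handle (22 wide in y, 24 high, from 125 mm behind to 35 mm ahead of here). x runs along the rod to the hook, z up. It stands on the hook tip and a butt (22 x 50 mm, 58 high, 125 to 147 mm behind), this point 44 mm above the support. An 8 mm springy shaft runs at this height to the hook 190 mm ahead (3 N at the tip bend it up 1 mm). 0.18 kg.
- rod_tip (a point): Lower end of the rod's hook: centre of the flat end of an 8 mm pin that points straight down, 190 mm ahead of and 44 mm below rod_grip. Axes as rod_grip's.
- nut: Loose hexagon nut, 24 mm across flats, 12 high, on the bed under the guard by a side; leave it alone.
- offcut: Loose wooden offcut 75 x 26 x 15 mm near one long edge of the bed; leave it alone.
- bracket: Loose steel angle bracket 45 x 22 x 16 mm near the other long edge of the bed; leave it alone.
- screwdriver: Screwdriver lying on the bench; leave it alone.
- jar: Glass jar 64 mm wide, 85 high, on the bench; leave it alone.
- tape: Measuring tape 60 x 58 x 34 mm on the bench; leave it alone.
- glue: White plastic bottle 56 mm wide, 150 high, on the bench; leave it alone.
Mind the look-alikes: they are no part of the job. Leave any blue, green or orange look-alike of the part that bears ring_center alone.

How it is judged:
By the outcome, as a careful person would: the job done as asked, in the order asked, and still so for the second after the job is handed in, with the robot touching nothing.
It also fails if it takes over 67 s, if anything falls off the work surface, if the arm or the gripper's body presses on something with over 40 N, if the wrist force passes 120 N, or if a joint passes its speed limit or range.

ROBOT

A 6-joint arm with a two-finger parallel gripper is mounted at the origin on the work surface. World frame = base frame: x ahead of the robot, y to its left, z up, the work surface at z = 0. Lengths are in m, angles in degrees, forces in N, time in s.
With the tool pointing down it reaches from about 0.375 to 0.9 m from the base axis. Payload 3.1 kg.
Tool frame: the origin (TCP) lies on the centre line of the jaws, within the pads' length; the fingertips stand 22 mm ahead of it and the grasp point (between the pads) lies 3 mm ahead of it; y points along the fingers, z is the direction in which the jaws open and shut, and the axes are right-handed (so a half turn about y gives the same grasp; the last joint's range is limited). The gripper opens to 87 mm and grips with 3 to 60 N. Pads are 19 mm wide; open, the fingers measure 117 mm over their backs; the gripper's body (75 mm by 190 mm) begins 51 mm behind the grasp point.
Start: joints at [58.871, 30.224, 82.088, -0, 67.689, -10.227], TCP at [0.223, 0.584, 0.245] pointing down, gripper open.
Joint ranges: [-176.69, 176.69], [-43.24, 126.21], [12.49, 139.97], [-82, 262], [0, 151.66], [-163.58, 163.58]. Speed limits (degrees/s): [159.86, 159.86, 180, 180, 180, 180].

INTERFACE

Orientations are given as a 3x3 rotation matrix whose columns are the frame's x, y, z axes.
In Python, from rig import bot gives the robot as it stands.
- The arm moves only by the tool jog_arm, never from a script. Its argument "motion" is one flat list of numbers, 6 for each row, row after row: the shift along the tool's x, y, z in mm, then the turn, a rotation vector about the tool's x, y, z in degrees. A call has 1 to 20 rows; each row is the pose to reach, as a shift and turn from the pose commanded when the call began, along the tool's axes at that moment; what a row does not reach only later rows make up. A row lasts 1/8 s, in which the tool goes at most 62.5 mm and 10.7 degrees, less where a joint would pass 70% of its speed; a pose out of reach is approached as far as the arm can. A call with a gripper value outside its range is refused whole. "gripper" is the opening, from 0 (shut) to 1 (fully open), set as the call begins (left out, the last holds). The fingers move at their own pace and stop on an object; the grip force is fixed at half the most. Time passes only in rows, so rows that repeat a pose let the fingers close. It gives the time, the measured TCP pose, the force and the opening at its end, in the units of the state.
- bot.read_state(): the state, without advancing time (a new reading comes with each control period).
- bot.capture(name): name is "side" or "top"; returns (picture, depth): 420x560x3 uint8, red, green, blue; 420x560 float32, m along the optical axis (not along the pixel's ray), 0 where there is no reading.
- bot.get_calibration(name): a dict with "mtx" (3x3 intrinsics, pixels), "pose" (4x4, takes a point from camera to world coordinates). Camera axes: x right, y up, looking along -z (the intrinsics and any distortion apply to the point x, -y, -z); pixel columns grow to the right and rows downward; lengths in m; the calibration is good to about 2 mm. A picture is of the moment at which its call begins. get_calibration takes no time and is no camera call.
- bot.hand_in(): hands the job in, once; it reports no verdict.
The state is a dict: "time_s": time; "joint_positions": joint angles; "qvel": joint speeds; "tau": joint torques, N m; "position": TCP position; "tcp_rot": TCP orientation; "force": force on the tool from outside, world axes, zero at the start; "moment": the same for the moment, N m; "opening": opening from 0.0 (shut) to 1.0 (fully open).
Only numpy, scipy, OpenCV 4.12 (cv2) and the standard library are available. Lean on these libraries where they do the work, as an engineer would, in place of code of your own. Each camera call takes 0.05 s, during which the arm holds its last target.

## Working session

There is one attempt and no reset: what is moved stays moved. The work goes in short steps, Python scripts to look and compute and a tool call to move; the robot and the scene stay as the last step left them, time stands still between calls to the robot, and variables do not carry over. Pictures are saved under pics/ and viewed, and the job is handed in when it is done.

Besides the shell and the picture viewer there is one more tool, called after "Call:" by a JSON object that holds its "op" and its "data", one argument or row to a line. jog_arm: Moves the arm, as the interface text tells. Its arguments: {"type":"object","properties":{"motion":{"type":"array","items":{"type":"number"}},"gripper":{"type":"number"}},"required":["motion"]}

```bash
ls; mkdir -p pics
python3 - <<'E'
from rig import bot
import cv2,numpy as np
s=bot.read_state()
for k,v in s.items(): print(k,np.round(v,4).tolist())
for n in("side","top"):
    p,d=bot.capture(n); cv2.imwrite(f"pics/{n}0.png",p[:,:,::-1]); np.save(f"pics/{n}0.npy",d)
    c=bot.get_calibration(n); print(n,{k:np.round(v,4).tolist() if not isinstance(v,str) else v for k,v in c.items()})
E
```

```text
pics
time_s 0.0
joint_positions [58.8701, 30.278, 82.1566, 0.0008, 67.6883, -10.227]
qvel [-0.0344, 0.0596, -0.1186, 0.0042, -0.0062, -0.0606]
tau [0.0, -44.003, -17.6588, 0.0633, 0.0581, -0.0002]
position [0.2226, 0.5833, 0.2436]
tcp_rot [[0.9342, -0.0011, 0.3568], [-0.3568, -0.0018, 0.9342], [-0.0004, -1.0, -0.0021]]
force [-0.0405, -0.442, 0.8908]
moment [0.0267, 0.0234, -0.0343]
opening 1.0001
side {'mtx': [[511.719, 0.0, 269.1011], [0.0, 511.719, 201.8272], [0.0, 0.0, 1.0]], 'pose': [[0.9687, 0.1558, -0.1935, 0.2856], [-0.2482, 0.6418, -0.7256, -1.1309], [0.0111, 0.7509, 0.6603, 1.0045], [0.0, 0.0, 0.0, 1.0]]}
top {'mtx': [[436.9826, 0.0, 279.4491], [0.0, 436.9826, 217.4753], [0.0, 0.0, 1.0]], 'pose': [[0.028, 0.9828, -0.1827, 0.3481], [-0.9996, 0.0277, -0.0045, -0.1111], [0.0006, 0.1827, 0.9832, 1.141], [0.0, 0.0, 0.0, 1.0]]}
```

View pics/side0.png

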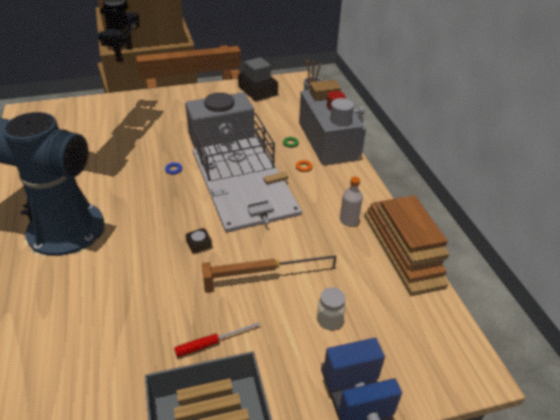

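View pics/top0.png

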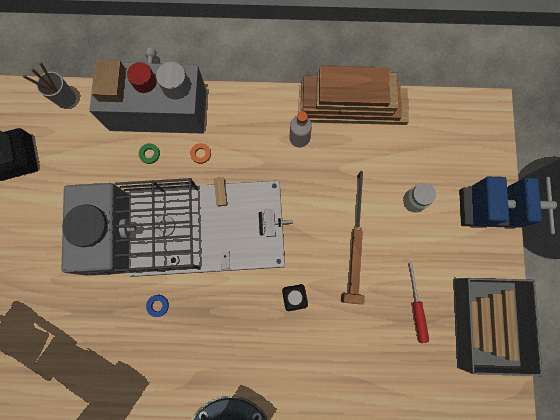

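Run:
```python
import cv2
p=cv2.imread("pics/top0.png")
c=p[165:285,55:295]; cv2.imwrite("pics/c1.png",cv2.resize(c,None,fx=3.3,fy=3.3,interpolation=cv2.INTER_CUBIC))
c=p[165:310,335:375]; cv2.imwrite("pics/c2.png",cv2.resize(c,None,fx=4,fy=4,interpolation=cv2.INTER_CUBIC))
p=cv2.imread("pics/side0.png")
c=p[90:230,180:310]; cv2.imwrite("pics/c3.png",cv2.resize(c,None,fx=4,fy=4,interpolation=cv2.INTER_CUBIC))
c=p[245:300,195:345]; cv2.imwrite("pics/c4.png",cv2.resize(c,None,fx=5,fy=5,interpolation=cv2.INTER_CUBIC))
```

```text
(no output)
```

View pics/c1.png

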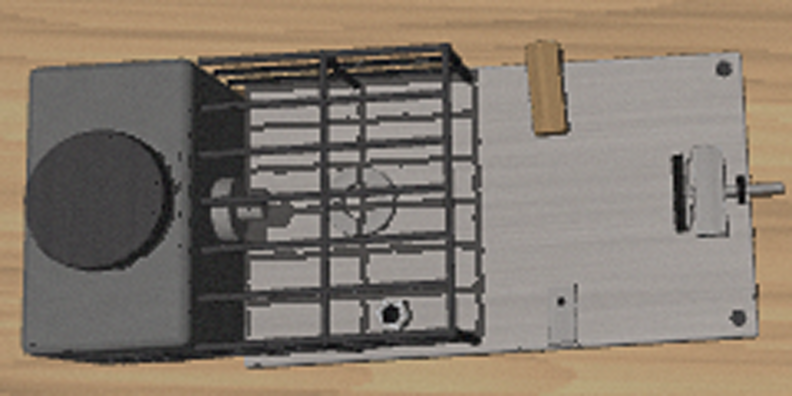

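View pics/c2.png

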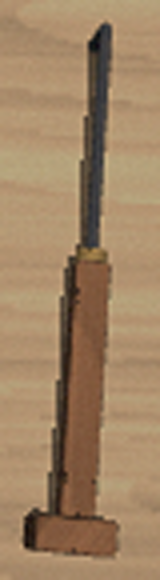

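View pics/c3.png

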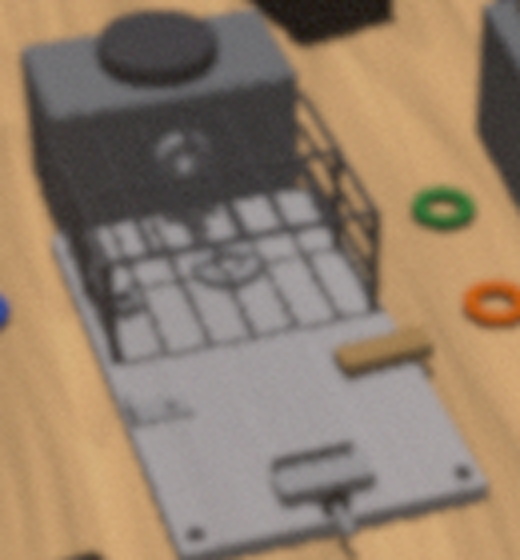

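View pics/c4.png

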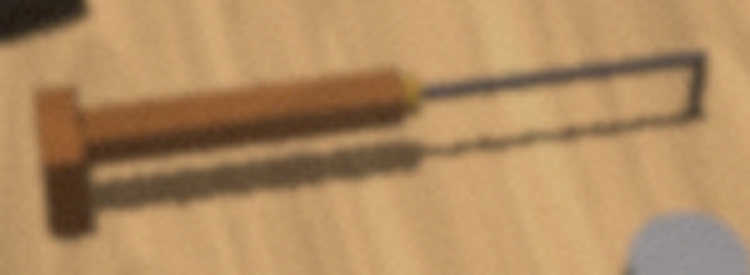

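```bash
cat > h.py <<'E'
import numpy as np, cv2
from rig import bot
C={n:bot.get_calibration(n) for n in("side","top")}
def ray(n,u,v,z):
    K=np.array(C[n]["mtx"]);T=np.array(C[n]["pose"])
    d=np.linalg.inv(K)@[u,v,1]; d=T[:3,:3]@(d*[1,-1,-1]); o=T[:3,3]
    return o+d*(z-o[2])/d[2]
def proj(n,P):
    K=np.array(C[n]["mtx"]);T=np.array(C[n]["pose"])
    q=(np.array(P)-T[:3,3])@T[:3,:3]; q=q*[1,-1,-1]; q=q@K.T; return q[...,:2]/q[...,2:]
E
python3 - <<'E'
from h import *
np.set_printoptions(precision=4,suppress=True)
def c1(x,y): return (55+x/3.3-.35,165+y/3.3-.35)
def c3(x,y): return (180+x/4-.4,90+y/4-.4)
def c4(x,y): return (195+x/5-.4,245+y/5-.4)
def c2(x,y): return (335+x/4-.4,165+y/4-.4)
print("bed corner +x open",ray("top",*c1(739,53),.018),ray("side",*c3(487,490),.018))
print("bed corner -x open",ray("top",*c1(758,337),.018),ray("side",*c3(187,550),.018))
print("bed far left",ray("top",*c1(247,357),.018))
print("screws",ray("top",*c1(724,68),.018),ray("top",*c1(738,318),.018),ray("side",*c3(463,472),.018),ray("side",*c3(196,534),.018))
print("ring",ray("top",*c1(368,203),.028),ray("side",*c3(228,265),.028))
print("nut",ray("top",*c1(391,314),.03))
print("rod tip top",ray("top",*c2(100,40),.044),ray("side",*c4(700,60),.044),ray("side",*c4(693,115),0))
print("shaft root",ray("top",*c2(91,250),.044),ray("side",*c4(420,94),.044))
print("handle front",ray("top",*c2(93,262),.056),ray("side",*c4(405,80),.056))
print("butt",ray("top",*c2(76,517),.058),ray("top",*c2(110,517),.058))
print("offcut",ray("top",*c1(527,45),.033),ray("top",*c1(550,133),.033))
print("bracket",ray("top",*c1(563,300),.02))
E
```

```text
bed corner +x open [ 0.656  -0.1008  0.018 ] [ 0.6531 -0.1117  0.018 ]
bed corner -x open [ 0.4288 -0.122   0.018 ] [ 0.4337 -0.1214  0.018 ]
bed far left [0.4023 0.2728 0.018 ]
screws [ 0.6432 -0.0892  0.018 ] [ 0.4431 -0.1061  0.018 ] [ 0.6419 -0.0892  0.018 ] [ 0.4427 -0.1071  0.018 ]
ring [0.5239 0.1856 0.028 ] [0.5256 0.1836 0.028 ]
nut [0.4376 0.1609 0.03  ]
rod tip top [ 0.6712 -0.3112  0.044 ] [ 0.6763 -0.3187  0.044 ] [ 0.6775 -0.3171  0.    ]
shaft root [ 0.5326 -0.3048  0.044 ] [ 0.5322 -0.307   0.044 ]
handle front [ 0.523  -0.3039  0.056 ] [ 0.5243 -0.3065  0.056 ]
butt [ 0.3648 -0.2924  0.058 ] [ 0.3654 -0.3131  0.058 ]
offcut [0.6537 0.0676 0.033 ] [0.5827 0.0456 0.033 ]
bracket [0.4531 0.0304 0.02  ]
```

Run:
```python
import cv2
p=cv2.imread("pics/top0.png")
c=p[175:275,190:290]; cv2.imwrite("pics/d1.png",cv2.resize(c,None,fx=6,fy=6,interpolation=cv2.INTER_CUBIC))
c=p[185:280,120:205]; cv2.imwrite("pics/d2.png",cv2.resize(c,None,fx=6,fy=6,interpolation=cv2.INTER_CUBIC))
p=cv2.imread("pics/side0.png")
c=p[125:195,190:285]; cv2.imwrite("pics/d3.png",cv2.resize(c,None,fx=8,fy=8,interpolation=cv2.INTER_CUBIC))
```

```text
(no output)
```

View pics/d1.png

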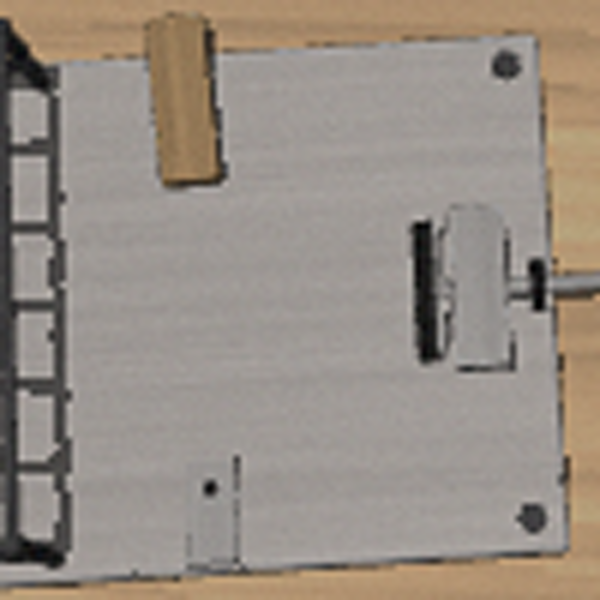

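View pics/d2.png

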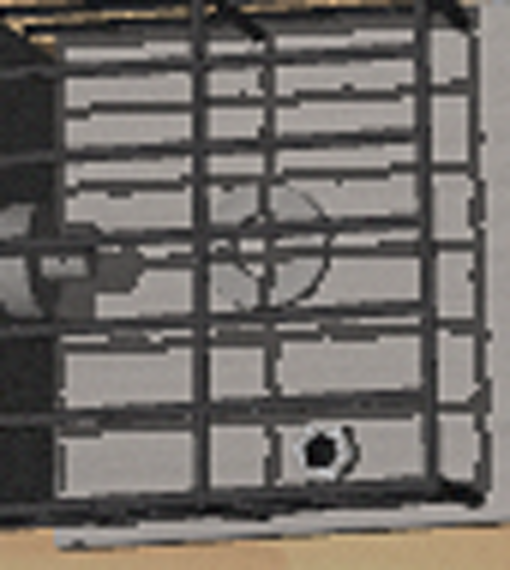

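View pics/d3.png

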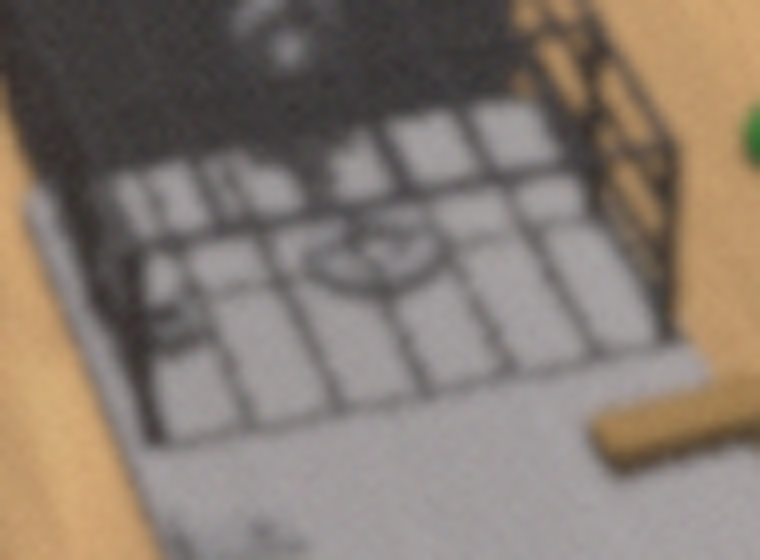

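```bash
cat > fit.py <<'E'
from h import *
from scipy.optimize import least_squares
np.set_printoptions(precision=4,suppress=True)
d1=lambda x,y:(190+x/6-.42,175+y/6-.42)
d2=lambda x,y:(120+x/6-.42,185+y/6-.42)
d3=lambda x,y:(190+x/8-.44,125+y/8-.44)
c3=lambda x,y:(180+x/4-.4,90+y/4-.4)
lowy=[ray("top",*d1(60,64),.018),ray("top",*d1(300,49),.018),ray("top",*d1(538,37),.018),ray("side",*c3(487,490),.018),ray("side",*d3(690,345),.018)][:4]
hiy=[ray("top",*d2(60,547),.018),ray("top",*d1(0,585),.018),ray("top",*d1(140,575),.018),ray("top",*d1(567,553),.018),ray("side",*d3(38,205),.018),ray("side",*d3(155,545),.018)]
end=[ray("top",*d1(539,37),.018),ray("top",*d1(553,300),.018),ray("top",*d1(567,553),.018)]
scr=[((.4430,-.1065),(.6425,-.0892))]
def M(p,P): 
    c,s=np.cos(p[2]),np.sin(p[2]); d=np.array(P)[...,:2]-p[:2]
    return np.stack([d[...,0]*c+d[...,1]*s,-d[...,0]*s+d[...,1]*c],-1)
def W(p,P):
    P=np.array(P,float);c,s=np.cos(p[2]),np.sin(p[2]); o=P.copy()
    o[...,0]=p[0]+c*P[...,0]-s*P[...,1]; o[...,1]=p[1]+s*P[...,0]+c*P[...,1]; return o
def r(p):
    a=M(p,lowy)[:,1]+.115; b=M(p,hiy)[:,1]-.115; e=M(p,end)[:,0]+.2
    q=M(p,[s for s in scr[0]]); 
    return np.r_[a,b,e,(q[0,0]-q[1,0])*1.5,q[0,1]+q[1,1]]
f=least_squares(r,[.53,.08,np.pi/2+.08],loss='soft_l1',f_scale=.002)
p=f.x
if __name__=="__main__":
    print(p,np.degrees(p[2])); print(r(p)*1000)
    for nm,P in(("ringA",ray("top",*d2(267,245),.028)),("ringB",ray("side",*d3(378,252),.028)),("nut",ray("top",*d2(325,452),.03))):
        print(nm,P,M(p,P))
    t=np.linspace(0,2*np.pi,60)
    import sys
    rc=[.5245,.1865]
    for n,f,crop in(("top",5,(110,290,170,285)),("side",6,(185,310,100,235))):
        im=cv2.imread(f"pics/{n}0.png"); im=cv2.resize(im,None,fx=f,fy=f,interpolation=cv2.INTER_CUBIC)
        def dr(P,col,cl=False):
            q=(proj(n,P)+.5)*f-.5; cv2.polylines(im,[np.round(q).astype(int)],cl,col,1)
        b=[[-.2,-.115,.018],[.2,-.115,.018],[.2,.115,.018],[-.2,.115,.018]]
        dr(W(p,b),(0,0,255),True)
        dr(W(p,[[.02,-.105,.018],[.02,-.105,.11],[.02,.105,.11],[.02,.105,.018]]),(255,0,0))
        dr(W(p,[[-.156,-.035,.034],[-.156,.035,.034],[-.18,.035,.034],[-.18,-.035,.034]]),(0,160,0),True)
        for R in(.028,.014):
            dr(np.stack([rc[0]+R*np.cos(t),rc[1]+R*np.sin(t),0*t+.028],-1),(0,0,255))
        u0,u1,v0,v1=crop; im=im[v0*f:v1*f,u0*f:u1*f]; s=min(1,800/im.shape[1],600/im.shape[0]); 
        if n=="side": im=im[:, :]
        cv2.imwrite(f"pics/o_{n}{len(sys.argv)}.png",cv2.resize(im,None,fx=s,fy=s))
E
python3 fit.py
```

```text
[0.526  0.0872 1.6537] 94.74901582190668
[ 2.055   1.0113  1.287   4.8306  0.3738 -0.547  -1.5179 -0.8783 -3.079
  4.0504 -0.3109  0.0844  0.2243 -1.0857 -2.6867]
ringA [0.5257 0.1912 0.028 ] [ 0.1036 -0.0083]
ringB [0.5261 0.1824 0.028 ] [ 0.0948 -0.0079]
nut [0.4374 0.1593 0.03  ] [0.0792 0.0824]
```

View pics/o_top1.png

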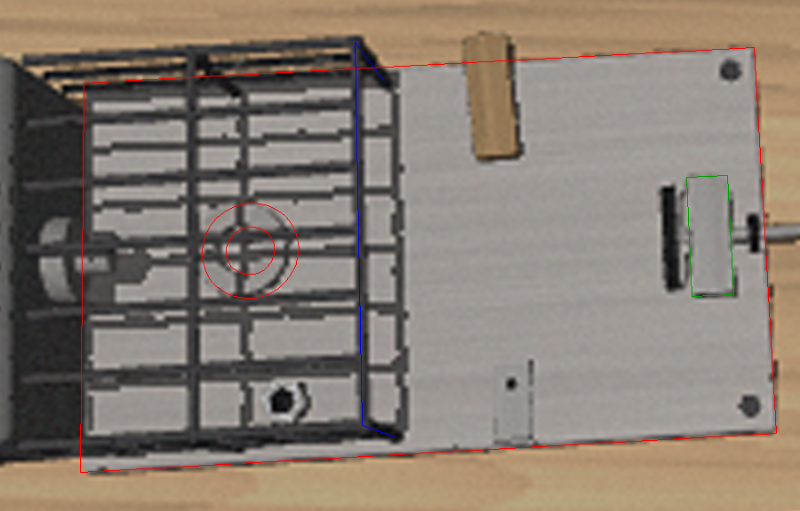

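View pics/o_side1.png

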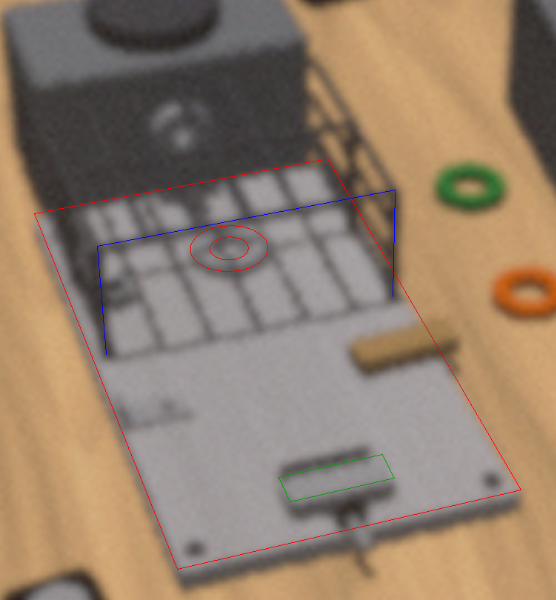

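```bash
cat > rod.py <<'E'
from h import *
import sys
def draw(n,src,g,yaw,f,crop,out,z0=.044):
    im=cv2.imread(src); im=cv2.resize(im,None,fx=f,fy=f,interpolation=cv2.INTER_CUBIC)
    c,s=np.cos(yaw),np.sin(yaw)
    def w(P): P=np.array(P,float); o=P.copy(); o[:,0]=g[0]+c*P[:,0]-s*P[:,1]; o[:,1]=g[1]+s*P[:,0]+c*P[:,1]; o[:,2]+=z0; return o
    def dr(P,col,cl=True):
        q=(proj(n,w(P))+.5)*f-.5; cv2.polylines(im,[np.round(q).astype(int)],cl,col,1)
    dr([[-.125,-.011,.012],[.035,-.011,.012],[.035,.011,.012],[-.125,.011,.012]],(255,0,0))
    dr([[-.147,-.025,.014],[-.125,-.025,.014],[-.125,.025,.014],[-.147,.025,.014]],(0,160,0))
    dr([[.035,0,0],[.19,0,0],[.19,0,-.044]],(0,0,255),False)
    u0,u1,v0,v1=crop; im=im[v0*f:v1*f,u0*f:u1*f]; cv2.imwrite(out,im)
E
python3 - <<'E'
from rod import *
g=(.489,-.3045);y=np.radians(-3.5)
draw("top","pics/top0.png",g,y,4,(325,385,165,310),"pics/r_top.png")
draw("side","pics/side0.png",g,y,5,(195,345,245,300),"pics/r_side.png")
E
```

```text
(no output)
```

View pics/r_top.png

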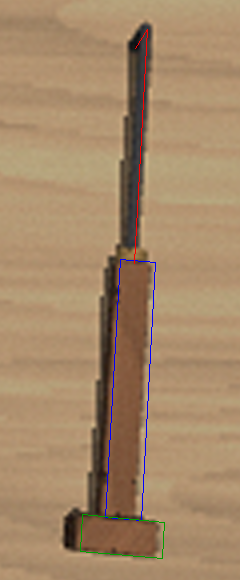

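View pics/r_side.png

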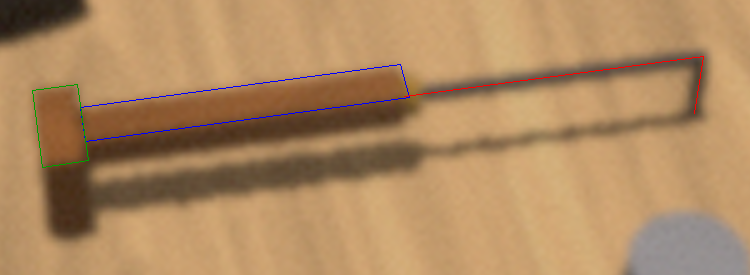

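```bash
cat > mv.py <<'E'
import numpy as np,sys
# usage: mv.py cx cy cz cyaw  then groups tx ty tz tyaw (m,deg); commanded pose -> rows
a=list(map(float,sys.argv[1:])); c=a[:4]; y=np.radians(c[3])
X=np.array([np.cos(y),np.sin(y),0]);Y=np.array([0,0,-1.]);Z=np.cross(X,Y)
for i in range(4,len(a),4):
    d=(np.array(a[i:i+3])-c[:3])*1000
    print([round(float(d@v),1) for v in(X,Y,Z)],"rot y",round(-(a[i+3]-c[3]),2))
E
python3 mv.py .223 .584 .245 -20.902  .40 .14 .25 -102 .489 -.303 .15 -183.7
python3 - <<'E'
from fit import *
for P in([.453,.0304],[.6537,.0676],[.5827,.0456],[.5245,.1855]): print(M(p,P))
E
```

```text
[323.8, -5.0, -351.6] rot y 81.1
[565.0, 95.0, -733.7] rot y 162.8
[-0.0505  0.0775]
[-0.0301 -0.1256]
[-0.0461 -0.053 ]
[ 0.0981 -0.0066]
```

Call:
{"op": "jog_arm", "data": {
  "motion": [324, -5, -352, 0, 81, 0, 324, -5, -352, 0, 81, 0, 324, -5, -352, 0, 81, 0, 324, -5, -352, 0, 81, 0, 324, -5, -352, 0, 81, 0, 324, -5, -352, 0, 81, 0, 324, -5, -352, 0, 81, 0, 324, -5, -352, 0, 81, 0, 565, 95, -734, 0, 163, 0, 565, 95, -734, 0, 163, 0, 565, 95, -734, 0, 163, 0, 565, 95, -734, 0, 163, 0, 565, 95, -734, 0, 163, 0, 565, 95, -734, 0, 163, 0, 565, 95, -734, 0, 163, 0, 565, 95, -734, 0, 163, 0, 565, 95, -734, 0, 163, 0, 565, 95, -734, 0, 163, 0],
  "gripper": 1.0
}}

```text
time_s: 2.35
position: [0.4881, -0.3019, 0.1492]
tcp_rot: [[-0.998, -0.002, -0.066], [0.066, 0.002, -0.998], [0.002, -1.0, -0.002]]
force: [0.2, 0.7, 0.2]
opening: 0.999
```

Call:
{"op": "jog_arm", "data": {
  "motion": [0, 40, 0, 0, 0, 0, 0, 75, 0, 0, 0, 0, 0, 95, 0, 0, 0, 0, 0, 102, 0, 0, 0, 0, 0, 102, 0, 0, 0, 0]
}}

```text
time_s: 2.98
position: [0.489, -0.3024, 0.0479]
tcp_rot: [[-0.998, -0.0, -0.066], [0.066, 0.0, -0.998], [0.0, -1.0, -0.0]]
force: [0.0, -0.4, 0.1]
opening: 1.001
```

Call:
{"op": "jog_arm", "data": {
  "motion": [0, 0, 0, 0, 0, 0, 0, 0, 0, 0, 0, 0, 0, 0, 0, 0, 0, 0, 0, 0, 0, 0, 0, 0, 0, 0, 0, 0, 0, 0, 0, 0, 0, 0, 0, 0, 0, 0, 0, 0, 0, 0, 0, 0, 0, 0, 0, 0],
  "gripper": 0.0
}}

```text
time_s: 3.98
position: [0.4889, -0.3034, 0.0475]
tcp_rot: [[-0.998, -0.0, -0.068], [0.068, 0.0, -0.998], [0.0, -1.0, -0.0]]
force: [-0.1, 0.2, -0.2]
opening: 0.247
```

Run:
```python
from h import *
s=bot.read_state()
for k in("time_s","position","tcp_rot","force","moment","opening"): print(k,np.round(s[k],4).tolist())
for n in("side","top"):
    p,d=bot.capture(n); cv2.imwrite(f"pics/{n}1.png",p[:,:,::-1])
p=cv2.imread("pics/side1.png"); cv2.imwrite("pics/s1c.png",cv2.resize(p[170:320,170:370],None,fx=4,fy=4,interpolation=cv2.INTER_CUBIC))
```

```text
time_s 3.975
position [0.4889, -0.3034, 0.0475]
tcp_rot [[-0.9977, -0.0001, -0.068], [0.068, 0.0001, -0.9977], [0.0001, -1.0, -0.0001]]
force [-0.0531, 0.19, -0.1534]
moment [-0.0326, 0.1887, -0.0608]
opening 0.2472
```

View pics/s1c.png

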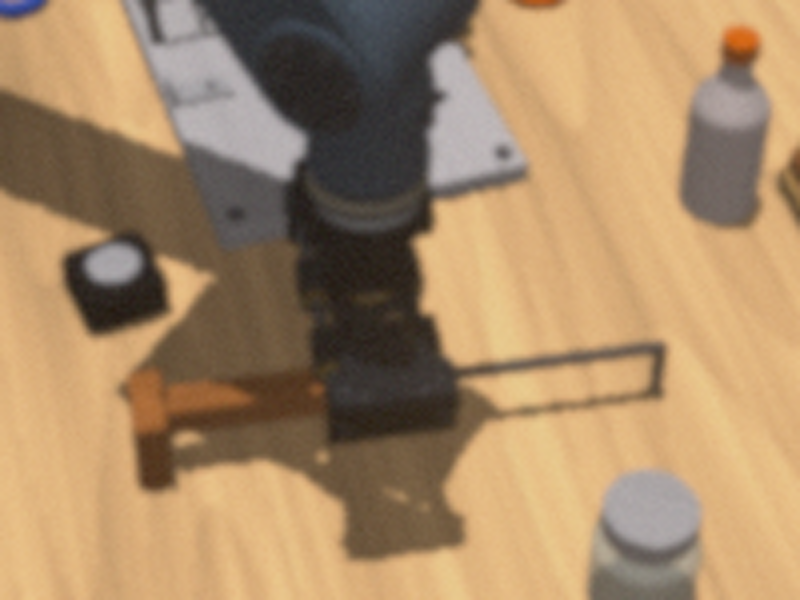

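```bash
cat > plan.py <<'E'
from fit import *
def tcp(mx,my,ry=82.75,L=.189):
    w=W(p,[mx,my,0]); a=np.radians(ry); return w[:2]-L*np.array([np.cos(a),np.sin(a)])
if __name__=="__main__":
    for mx in(-.05,.0,.0981,-.125): print(mx,tcp(mx,-.0066))
E
python3 plan.py; python3 mv.py .489 -.3032 .048 -183.9 .489 -.3032 .16 -183.9 .506 -.155 .16 -97.25
```

```text
-0.05 [ 0.5129 -0.1496]
0.0 [ 0.5088 -0.0998]
0.0981 [ 0.5006 -0.002 ]
-0.125 [ 0.5191 -0.2243]
[0.0, -112.0, 0.0] rot y -0.0
[-6.9, -112.0, -149.0] rot y -86.65
```

Call:
{"op": "jog_arm", "data": {
  "motion": [0, -20, 0, 0, 0, 0, 0, -60, 0, 0, 0, 0, 0, -100, 0, 0, 0, 0, -1, -112, -10, 0, -5, 0, -3, -112, -28, 0, -14, 0, -5, -112, -46, 0, -23, 0, -6, -112, -63, 0, -32, 0, -7, -112, -80, 0, -41, 0, -9, -112, -97, 0, -50, 0, -10, -112, -113, 0, -59, 0, -11, -112, -129, 0, -68, 0, -12, -112, -142, 0, -77, 0, -13, -112, -151, 0, -84, 0, -13.5, -112, -155, 0, -86.65, 0, -13.5, -112, -155, 0, -86.65, 0, -13.5, -112, -155, 0, -86.65, 0]
}}

```text
time_s: 6.08
position: [0.5128, -0.1498, 0.1594]
tcp_rot: [[-0.127, -0.0, 0.992], [-0.992, 0.0, -0.127], [-0.0, -1.0, -0.0]]
force: [0.0, -1.3, -1.3]
opening: 0.247
```

Run:
```python
from h import *
s=bot.read_state()
for k in("time_s","position","tcp_rot","force","moment","opening"): print(k,np.round(s[k],4).tolist())
for n in("side","top"):
    p,d=bot.capture(n); cv2.imwrite(f"pics/{n}2.png",p[:,:,::-1])
p=cv2.imread("pics/side2.png"); cv2.imwrite("pics/s2c.png",cv2.resize(p[90:290,150:380],None,fx=3,fy=3,interpolation=cv2.INTER_CUBIC))
p=cv2.imread("pics/top2.png"); cv2.imwrite("pics/t2c.png",cv2.resize(p[165:320,120:400],None,fx=2.8,fy=2.8,interpolation=cv2.INTER_CUBIC))
```

```text
time_s 6.075
position [0.5128, -0.1498, 0.1594]
tcp_rot [[-0.127, -0.0003, 0.9919], [-0.9919, 0.0001, -0.127], [-0.0, -1.0, -0.0003]]
force [0.0484, -1.3171, -1.2635]
moment [-0.0568, 0.0895, 0.0049]
opening 0.2471
```

View pics/s2c.png

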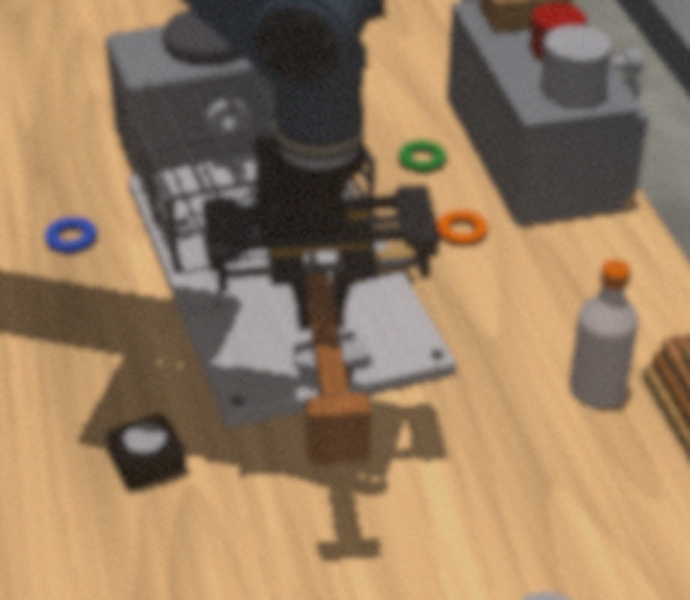

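View pics/t2c.png

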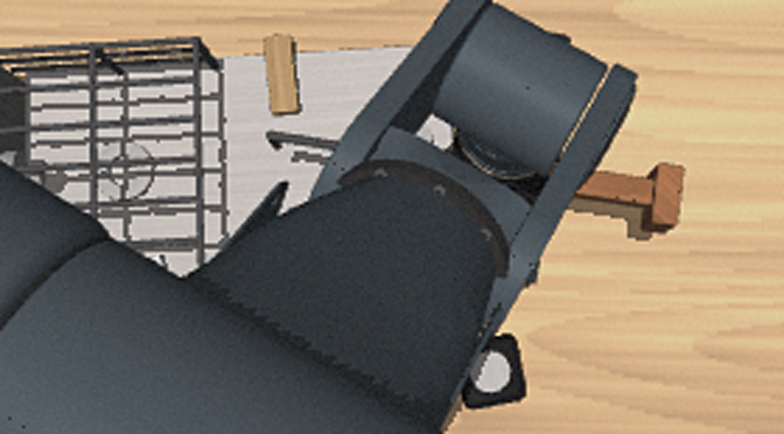

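```bash
python3 - <<'E'
from plan import *
print(ray("top",216.8,213.9,.1565), W(p,[-.05,-.0066,0]), W(p,[-.0475,-.0066,0]))
p2=cv2.imread("pics/top2.png"); cv2.imwrite("pics/t2d.png",cv2.resize(p2[200:240,205:245],None,fx=10,fy=10,interpolation=cv2.INTER_CUBIC))
E
python3 mv.py .513 -.1496 .16 -97.25 .513 -.1496 .088 -97.25 .5006 -.002 .088 -97.25
```

```text
[0.5353 0.0374 0.1565] [0.5367 0.0379 0.    ] [0.5365 0.0404 0.    ]
[0.0, 72.0, 0.0] rot y -0.0
[-144.9, 72.0, -30.9] rot y -0.0
```

View pics/t2d.png

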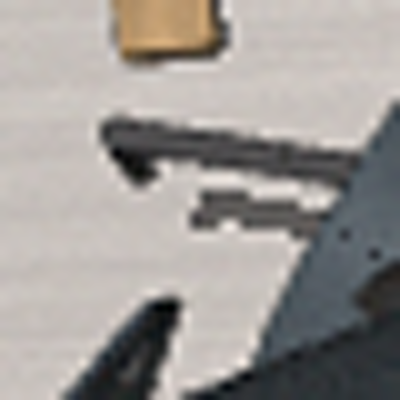

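Call:
{"op": "jog_arm", "data": {
  "motion": [0, 25, 0, 0, 0, 0, 0, 55, 0, 0, 0, 0, 0, 72, 0, 0, 0, 0, -10, 72, -2, 0, 0, 0, -35, 72, -7, 0, 0, 0, -65, 72, -14, 0, 0, 0, -95, 72, -20, 0, 0, 0, -125, 72, -27, 0, 0, 0, -140, 72, -30, 0, 0, 0, -145, 72, -31, 0, 0, 0, -145, 72, -31, 0, 0, 0, -145, 72, -31, 0, 0, 0]
}}

```text
time_s: 7.68
position: [0.5009, -0.0028, 0.0876]
tcp_rot: [[-0.127, 0.001, 0.992], [-0.992, -0.0, -0.127], [0.0, -1.0, 0.001]]
force: [-0.2, -0.1, -1.8]
opening: 0.251
```

Run:
```python
from h import *
s=bot.read_state()
for k in("time_s","position","force","moment","opening"): print(k,np.round(s[k],4).tolist())
for n in("side","top"):
    p,d=bot.capture(n); cv2.imwrite(f"pics/{n}3.png",p[:,:,::-1])
p=cv2.imread("pics/side3.png"); cv2.imwrite("pics/s3c.png",cv2.resize(p[90:240,170:320],None,fx=4,fy=4,interpolation=cv2.INTER_CUBIC))
p=cv2.imread("pics/top3.png"); cv2.imwrite("pics/t3c.png",cv2.resize(p[165:320,100:300],None,fx=3.8,fy=3.8,interpolation=cv2.INTER_CUBIC))
```

```text
time_s 7.675
position [0.5009, -0.0028, 0.0876]
force [-0.1507, -0.0913, -1.8007]
moment [-0.0857, 0.066, -0.0101]
opening 0.2513
```

View pics/s3c.png

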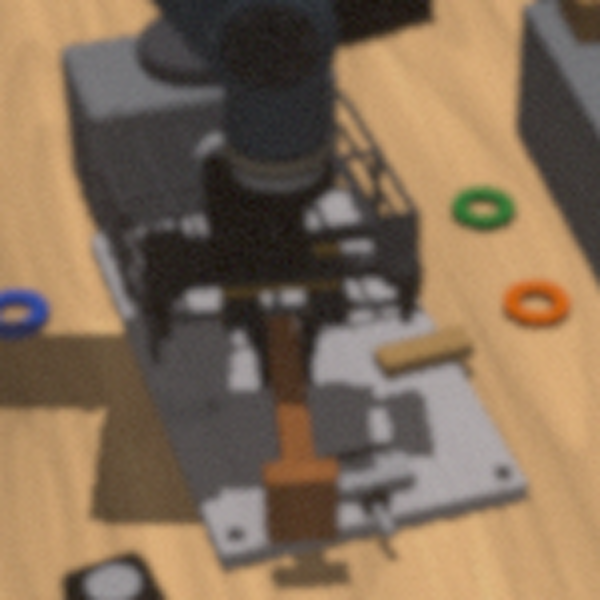

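View pics/t3c.png

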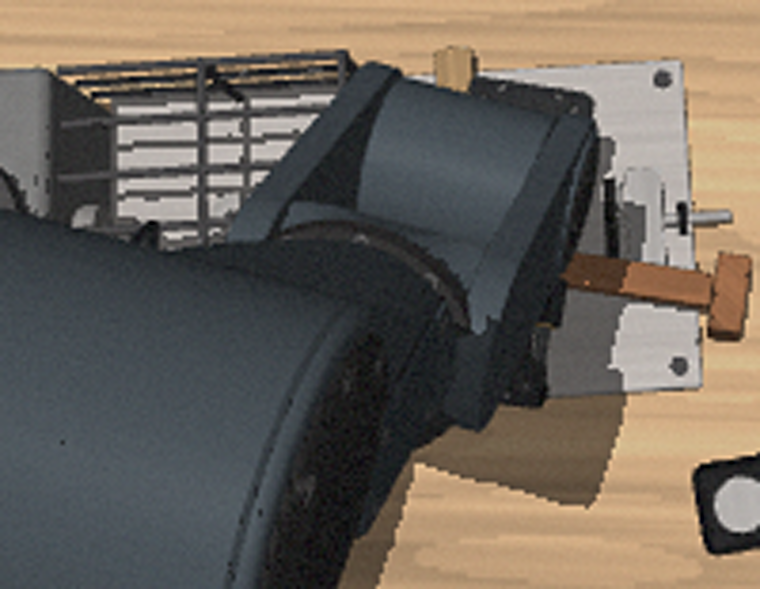

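Call:
{"op": "jog_arm", "data": {
  "motion": [0, 6, 0, 0, 0, 0, 0, 11, 0, 0, 0, 0, 0, 14, 0, 0, 0, 0, 0, 14, 0, 0, 0, 0, 0, 14, 0, 0, 0, 0]
}}

```text
time_s: 8.4
position: [0.5005, -0.0019, 0.0735]
tcp_rot: [[-0.126, 0.0, 0.992], [-0.992, -0.0, -0.126], [0.0, -1.0, 0.0]]
force: [-0.3, -0.6, -1.6]
opening: 0.249
```

Call:
{"op": "jog_arm", "data": {
  "motion": [0, 2, 0, 0, 0, 0, 0, 4, 0, 0, 0, 0, 0, 5, 0, 0, 0, 0, 0, 5, 0, 0, 0, 0, 0, 5, 0, 0, 0, 0]
}}

```text
time_s: 9.02
position: [0.5005, -0.0019, 0.0686]
tcp_rot: [[-0.126, 0.0, 0.992], [-0.992, -0.0, -0.126], [0.0, -1.0, 0.0]]
force: [-0.2, -0.2, -2.2]
opening: 0.249
```

Run:
```python
from h import *
s=bot.read_state()
for k in("time_s","position","force","moment","opening"): print(k,np.round(s[k],4).tolist())
```

```text
time_s 9.025
position [0.5005, -0.0019, 0.0686]
force [-0.1679, -0.2391, -2.1753]
moment [-0.0091, -0.0119, -0.0018]
opening 0.2485
```

Call:
{"op": "jog_arm", "data": {
  "motion": [4.9, 0, 1, 0, 0, 0, 9.8, 0, 2.1, 0, 0, 0, 14.7, 0, 3.1, 0, 0, 0, 19.6, 0, 4.2, 0, 0, 0, 26.4, 0, 5.6, 0, 0, 0, 34.2, 0, 7.3, 0, 0, 0, 44, 0, 9.4, 0, 0, 0, 53.8, 0, 11.4, 0, 0, 0, 63.6, 0, 13.5, 0, 0, 0, 73.4, 0, 15.6, 0, 0, 0, 83.1, 0, 17.7, 0, 0, 0, 90, 0, 19.1, 0, 0, 0, 95.8, 0, 20.4, 0, 0, 0, 97.8, 0, 20.8, 0, 0, 0, 97.8, 0, 20.8, 0, 0, 0]
}}

```text
time_s: 10.9
position: [0.5088, -0.1017, 0.0686]
tcp_rot: [[-0.126, 0.0, 0.992], [-0.992, -0.0, -0.126], [0.0, -1.0, 0.0]]
force: [-0.6, 0.2, -0.9]
opening: 0.248
```

Run:
```python
from h import *
s=bot.read_state()
for k in("time_s","position","force","moment","opening"): print(k,np.round(s[k],4).tolist())
for n in("side","top"):
    p,d=bot.capture(n); cv2.imwrite(f"pics/{n}4.png",p[:,:,::-1])
p=cv2.imread("pics/side4.png"); cv2.imwrite("pics/s4c.png",cv2.resize(p[90:240,170:320],None,fx=4,fy=4,interpolation=cv2.INTER_CUBIC))
p=cv2.imread("pics/top4.png"); cv2.imwrite("pics/t4c.png",cv2.resize(p[165:320,100:300],None,fx=3.8,fy=3.8,interpolation=cv2.INTER_CUBIC))
```

```text
time_s 10.9
position [0.5088, -0.1017, 0.0686]
force [-0.6492, 0.2468, -0.8771]
moment [-0.0766, -0.005, -0.0273]
opening 0.2476
```

View pics/t4c.png

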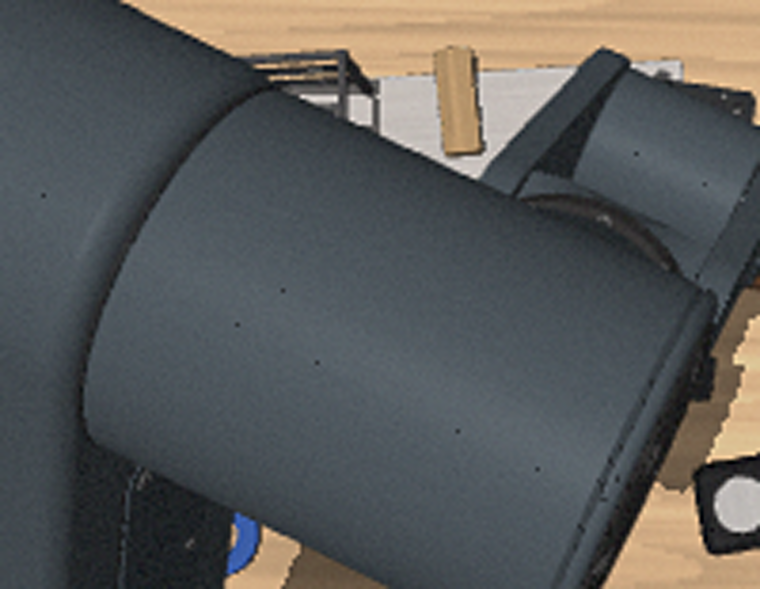

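View pics/s4c.png

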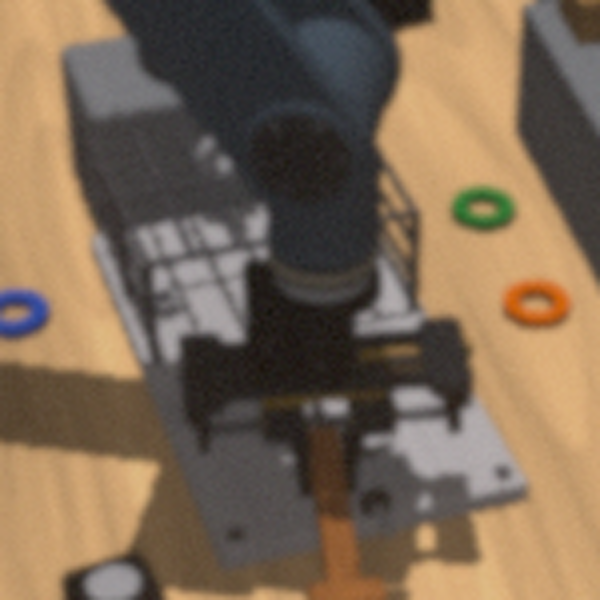

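Call:
{"op": "jog_arm", "data": {
  "motion": [4.9, 0, 1, 0, 0, 0, 12, 0, 2.5, 0, 0, 0, 20, 0, 4.2, 0, 0, 0, 28, 0, 6, 0, 0, 0, 36, 0, 7.7, 0, 0, 0, 44, 0, 9.4, 0, 0, 0, 52, 0, 11, 0, 0, 0, 60, 0, 12.8, 0, 0, 0, 66, 0, 14, 0, 0, 0, 70, 0, 14.9, 0, 0, 0, 72, 0, 15.3, 0, 0, 0, 72, 0, 15.3, 0, 0, 0, 72, 0, 15.3, 0, 0, 0]
}}

```text
time_s: 12.62
position: [0.5149, -0.1749, 0.0686]
tcp_rot: [[-0.126, 0.0, 0.992], [-0.992, -0.0, -0.126], [0.0, -1.0, 0.0]]
force: [-0.2, 0.0, -1.9]
opening: 0.247
```

Run:
```python
from h import *
s=bot.read_state()
for k in("time_s","position","force","moment","opening"): print(k,np.round(s[k],4).tolist())
for n in("side","top"):
    p,d=bot.capture(n); cv2.imwrite(f"pics/{n}5.png",p[:,:,::-1])
p=cv2.imread("pics/side5.png"); cv2.imwrite("pics/s5c.png",cv2.resize(p[90:240,170:320],None,fx=4,fy=4,interpolation=cv2.INTER_CUBIC))
p=cv2.imread("pics/top5.png"); cv2.imwrite("pics/t5c.png",cv2.resize(p[165:320,100:300],None,fx=3.8,fy=3.8,interpolation=cv2.INTER_CUBIC))
```

```text
time_s 12.625
position [0.5149, -0.1749, 0.0686]
force [-0.223, 0.04, -1.9496]
moment [-0.0689, 0.0765, -0.0423]
opening 0.2467
```

View pics/t5c.png

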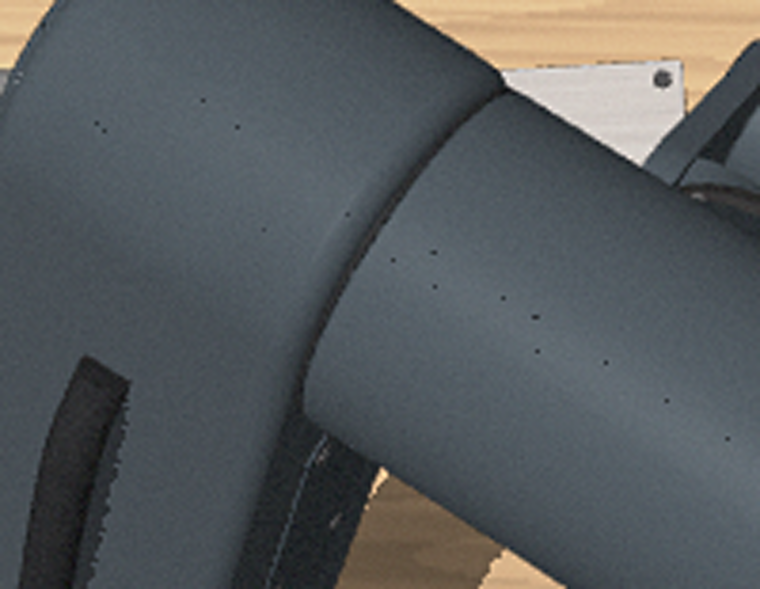

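View pics/s5c.png

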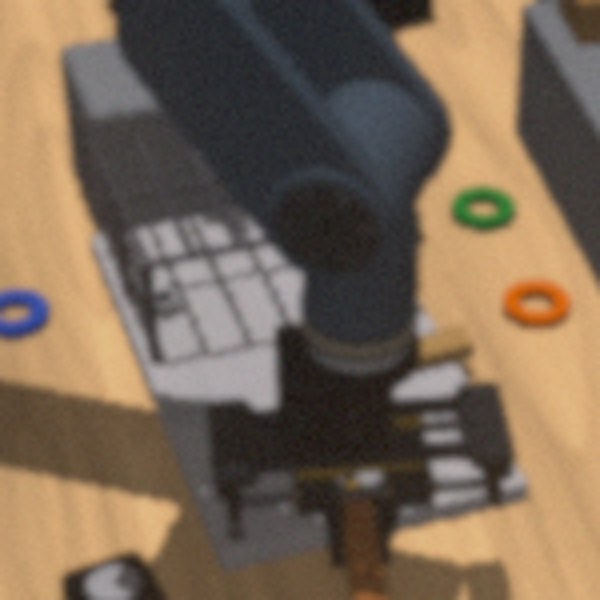

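Run:
```python
from plan import *
for q in((412,225),(420,360),(416,290)): print(M(p,ray("top",*d1(*q),.032)))
print(M(p,ray("top",*d1(446,290),.034)),M(p,ray("top",*d1(508,290),.034)))
```

```text
[-0.1408 -0.0292]
[-0.1415  0.0297]
[-0.1412 -0.0007]
[-0.1541  0.0003] [-0.1807  0.0018]
```

Call:
{"op": "jog_arm", "data": {
  "motion": [2, 0, 0.4, 0, 0, 0, 5, 0, 1.1, 0, 0, 0, 8, 0, 1.7, 0, 0, 0, 11, 0, 2.3, 0, 0, 0, 14, 0, 3, 0, 0, 0, 17, 0, 3.6, 0, 0, 0, 20, 0, 4.3, 0, 0, 0, 23, 0, 4.9, 0, 0, 0, 26, 0, 5.5, 0, 0, 0, 29, 0, 6.2, 0, 0, 0, 31, 0, 6.6, 0, 0, 0, 33, 0, 7, 0, 0, 0, 33, 0, 7, 0, 0, 0, 33, 0, 7, 0, 0, 0]
}}

```text
time_s: 14.48
position: [0.5178, -0.2087, 0.0686]
tcp_rot: [[-0.126, 0.0, 0.992], [-0.992, -0.0, -0.126], [0.0, -1.0, 0.0]]
force: [-0.3, 0.2, -1.4]
opening: 0.251
```

Now feel in small steps.

Call:
{"op": "jog_arm", "data": {
  "motion": [1, 0, 0.2, 0, 0, 0, 2, 0, 0.4, 0, 0, 0, 3, 0, 0.6, 0, 0, 0, 4, 0, 0.9, 0, 0, 0, 5, 0, 1.1, 0, 0, 0, 6, 0, 1.3, 0, 0, 0, 7, 0, 1.5, 0, 0, 0, 7, 0, 1.5, 0, 0, 0]
}}

```text
time_s: 15.48
position: [0.5183, -0.2159, 0.0686]
tcp_rot: [[-0.126, 0.0, 0.992], [-0.992, -0.0, -0.126], [0.0, -1.0, 0.0]]
force: [-0.3, -0.3, -2.1]
opening: 0.249
```

Call:
{"op": "jog_arm", "data": {
  "motion": [0.7, 0, 0.15, 0, 0, 0, 1.5, 0, 0.3, 0, 0, 0, 2, 0, 0.4, 0, 0, 0, 2, 0, 0.4, 0, 0, 0, 2, 0, 0.4, 0, 0, 0]
}}

```text
time_s: 16.1
position: [0.5184, -0.2178, 0.0686]
tcp_rot: [[-0.126, 0.0, 0.992], [-0.992, -0.0, -0.126], [0.0, -1.0, 0.0]]
force: [-0.0, 1.1, -1.5]
opening: 0.246
```

Call:
{"op": "jog_arm", "data": {
  "motion": [0.5, 0, 0.1, 0, 0, 0, 1, 0, 0.2, 0, 0, 0, 1, 0, 0.2, 0, 0, 0, 1, 0, 0.2, 0, 0, 0]
}}

```text
time_s: 16.6
position: [0.5184, -0.2188, 0.0686]
tcp_rot: [[-0.126, 0.0, 0.992], [-0.992, -0.0, -0.126], [0.0, -1.0, 0.0]]
force: [0.5, 0.3, -2.0]
opening: 0.249
```

Call:
{"op": "jog_arm", "data": {
  "motion": [0.5, 0, 0.1, 0, 0, 0, 1, 0, 0.2, 0, 0, 0, 1.5, 0, 0.3, 0, 0, 0, 1.5, 0, 0.3, 0, 0, 0]
}}

```text
time_s: 17.1
position: [0.5185, -0.2204, 0.0686]
tcp_rot: [[-0.126, 0.0, 0.992], [-0.992, -0.0, -0.126], [0.0, -1.0, 0.0]]
force: [-0.2, 0.2, -1.9]
opening: 0.25
```

Call:
{"op": "jog_arm", "data": {
  "motion": [0.5, 0, 0.1, 0, 0, 0, 1, 0, 0.2, 0, 0, 0, 1, 0, 0.2, 0, 0, 0, 1, 0, 0.2, 0, 0, 0]
}}

```text
time_s: 17.6
position: [0.5186, -0.2213, 0.0686]
tcp_rot: [[-0.126, 0.0, 0.992], [-0.992, -0.0, -0.126], [0.0, -1.0, 0.0]]
force: [-1.2, -0.0, -2.0]
opening: 0.252
```

Call:
{"op": "jog_arm", "data": {
  "motion": [0.5, 0, 0.1, 0, 0, 0, 1, 0, 0.2, 0, 0, 0, 1, 0, 0.2, 0, 0, 0, 1, 0, 0.2, 0, 0, 0]
}}

```text
time_s: 18.1
position: [0.5187, -0.2223, 0.0686]
tcp_rot: [[-0.126, 0.0, 0.992], [-0.992, -0.0, -0.126], [0.0, -1.0, 0.0]]
force: [0.0, 0.3, -2.4]
opening: 0.25
```

Call:
{"op": "jog_arm", "data": {
  "motion": [0.5, 0, 0.1, 0, 0, 0, 1, 0, 0.2, 0, 0, 0, 1, 0, 0.2, 0, 0, 0, 1, 0, 0.2, 0, 0, 0]
}}

```text
time_s: 18.6
position: [0.5188, -0.2234, 0.0686]
tcp_rot: [[-0.126, 0.0, 0.992], [-0.992, -0.0, -0.126], [0.0, -1.0, 0.0]]
force: [0.3, 1.1, -2.1]
opening: 0.252
```

Call:
{"op": "jog_arm", "data": {
  "motion": [0.5, 0, 0.1, 0, 0, 0, 1, 0, 0.2, 0, 0, 0, 1, 0, 0.2, 0, 0, 0, 1, 0, 0.2, 0, 0, 0]
}}

```text
time_s: 19.1
position: [0.5187, -0.2241, 0.0685]
tcp_rot: [[-0.126, -0.0, 0.992], [-0.992, 0.0, -0.126], [-0.0, -1.0, -0.0]]
force: [-0.6, 1.8, -2.6]
opening: 0.254
```

Call:
{"op": "jog_arm", "data": {
  "motion": [0.5, 0, 0.1, 0, 0, 0, 1, 0, 0.2, 0, 0, 0, 1, 0, 0.2, 0, 0, 0, 1, 0, 0.2, 0, 0, 0]
}}

```text
time_s: 19.6
position: [0.5186, -0.2248, 0.0684]
tcp_rot: [[-0.126, -0.001, 0.992], [-0.992, 0.001, -0.126], [-0.001, -1.0, -0.001]]
force: [-0.5, 3.1, -2.5]
opening: 0.252
```

Call:
{"op": "jog_arm", "data": {
  "motion": [0.5, 0, 0.1, 0, 0, 0, 1, 0, 0.2, 0, 0, 0, 1.5, 0, 0.3, 0, 0, 0, 2, 0, 0.4, 0, 0, 0, 2, 0, 0.4, 0, 0, 0]
}}

```text
time_s: 20.23
position: [0.5183, -0.2256, 0.0681]
tcp_rot: [[-0.127, -0.002, 0.992], [-0.992, 0.003, -0.127], [-0.003, -1.0, -0.002]]
force: [0.8, 6.8, -3.0]
opening: 0.247
```

Call:
{"op": "jog_arm", "data": {
  "motion": [0.5, 0, 0.1, 0, 0, 0, 1, 0, 0.2, 0, 0, 0, 1, 0, 0.2, 0, 0, 0]
}}

```text
time_s: 20.6
position: [0.5181, -0.2259, 0.0679]
tcp_rot: [[-0.127, -0.003, 0.992], [-0.992, 0.005, -0.127], [-0.004, -1.0, -0.003]]
force: [0.9, 9.0, -4.0]
opening: 0.25
```

Call:
{"op": "jog_arm", "data": {
  "motion": [0.4, 0, 0.1, 0, 0, 0, 0.7, 0, 0.15, 0, 0, 0, 0.7, 0, 0.15, 0, 0, 0, 0.7, 0, 0.15, 0, 0, 0]
}}

```text
time_s: 21.1
position: [0.518, -0.2261, 0.0677]
tcp_rot: [[-0.128, -0.003, 0.992], [-0.992, 0.005, -0.128], [-0.005, -1.0, -0.004]]
force: [0.9, 10.5, -3.9]
opening: 0.25
```

Call:
{"op": "jog_arm", "data": {
  "motion": [0, 0, 0, 0, 0, 0, 0, 0, 0, 0, 0, 0, 0, 0, 0, 0, 0, 0, -0.7, 0, -0.15, 0, 0, 0, -1.4, 0, -0.3, 0, 0, 0, -2.1, 0, -0.45, 0, 0, 0, -2.8, 0, -0.6, 0, 0, 0, -3.5, 0, -0.75, 0, 0, 0, -4.2, 0, -0.9, 0, 0, 0, -4.9, 0, -1, 0, 0, 0, -5.6, 0, -1.2, 0, 0, 0, -6.3, 0, -1.35, 0, 0, 0, -7, 0, -1.5, 0, 0, 0, -8, 0, -1.7, 0, 0, 0, -10, 0, -2.1, 0, 0, 0, -12, 0, -2.5, 0, 0, 0, -12, 0, -2.5, 0, 0, 0, -12, 0, -2.5, 0, 0, 0]
}}

```text
time_s: 23.35
position: [0.5183, -0.2169, 0.0685]
tcp_rot: [[-0.126, 0.0, 0.992], [-0.992, -0.0, -0.126], [0.0, -1.0, 0.0]]
force: [0.3, 0.7, -1.6]
opening: 0.248
```

Call:
{"op": "jog_arm", "data": {
  "motion": [0, -2, 0, 0, 0, 0, 0, -5, 0, 0, 0, 0, 0, -10, 0, 0, 0, 0, 0, -16, 0, 0, 0, 0, 0, -30, 0, 0, 0, 0, 0, -50, 0, 0, 0, 0, 0, -70, 0, 0, 0, 0, 0, -80, 0, 0, 0, 0, 0, -80, 0, 0, 0, 0]
}}

```text
time_s: 24.48
position: [0.5187, -0.2172, 0.1496]
tcp_rot: [[-0.126, 0.002, 0.992], [-0.992, -0.001, -0.126], [0.001, -1.0, 0.002]]
force: [-0.1, 0.5, -2.2]
opening: 0.243
```

```bash
python3 - <<'E'
from h import *
s=bot.read_state()
for k in("time_s","position","force","moment","opening"): print(k,np.round(s[k],4).tolist())
p,d=bot.capture("side"); cv2.imwrite(f"pics/side6.png",p[:,:,::-1])
p=cv2.imread("pics/side6.png"); cv2.imwrite("pics/s6c.png",cv2.resize(p[90:290,170:350],None,fx=3,fy=3,interpolation=cv2.INTER_CUBIC))
E
python3 mv.py .5183 -.2166 .149 -97.25 .5 -.303 .149 -97.25 .489 -.303 .149 -183.9 .489 -.303 .048 -183.9
```

```text
time_s 24.475
position [0.5187, -0.2172, 0.1496]
force [-0.0913, 0.5215, -2.1675]
moment [-0.0213, 0.0791, 0.0607]
opening 0.2435
[88.0, 0.0, -7.3] rot y -0.0
[89.4, 0.0, -18.2] rot y 86.65
[89.4, 101.0, -18.2] rot y 86.65
```

View pics/s6c.png

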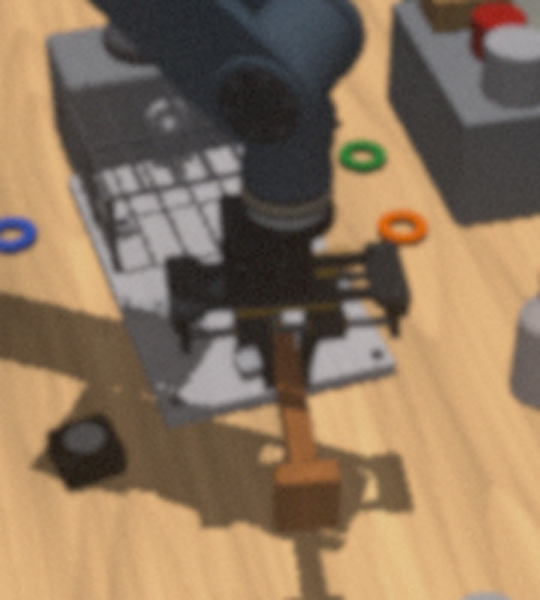

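Call:
{"op": "jog_arm", "data": {
  "motion": [10, 0, -1, 0, 0, 0, 30, 0, -3, 0, 5, 0, 50, 0, -5, 0, 14, 0, 68, 0, -8, 0, 23, 0, 80, 0, -10, 0, 32, 0, 86, 0, -12, 0, 41, 0, 89, 0, -14, 0, 50, 0, 89, 0, -16, 0, 59, 0, 89, 0, -18, 0, 68, 0, 89, 0, -18, 0, 77, 0, 89, 0, -18, 0, 84, 0, 89, 0, -18, 0, 86.6, 0, 89, 0, -18, 0, 86.6, 0, 89, 0, -18, 0, 86.6, 0]
}}

```text
time_s: 26.28
position: [0.4888, -0.3031, 0.148]
tcp_rot: [[-0.998, -0.001, -0.067], [0.067, 0.0, -0.998], [0.001, -1.0, -0.0]]
force: [-0.4, 0.8, -1.4]
opening: 0.254
```

Run:
```python
from h import *
s=bot.read_state()
for k in("time_s","position","force","moment","opening"): print(k,np.round(s[k],4).tolist())
for n in("side","top"):
    p,d=bot.capture(n); cv2.imwrite(f"pics/{n}7.png",p[:,:,::-1])
p=cv2.imread("pics/side7.png"); cv2.imwrite("pics/s7c.png",cv2.resize(p[100:300,170:370],None,fx=3,fy=3,interpolation=cv2.INTER_CUBIC))
p=cv2.imread("pics/top7.png"); cv2.imwrite("pics/t7c.png",cv2.resize(p[165:320,120:400],None,fx=2.8,fy=2.8,interpolation=cv2.INTER_CUBIC))
```

```text
time_s 26.275
position [0.4888, -0.3031, 0.148]
force [-0.4365, 0.829, -1.3691]
moment [0.004, 0.1346, -0.0214]
opening 0.2539
```

View pics/s7c.png

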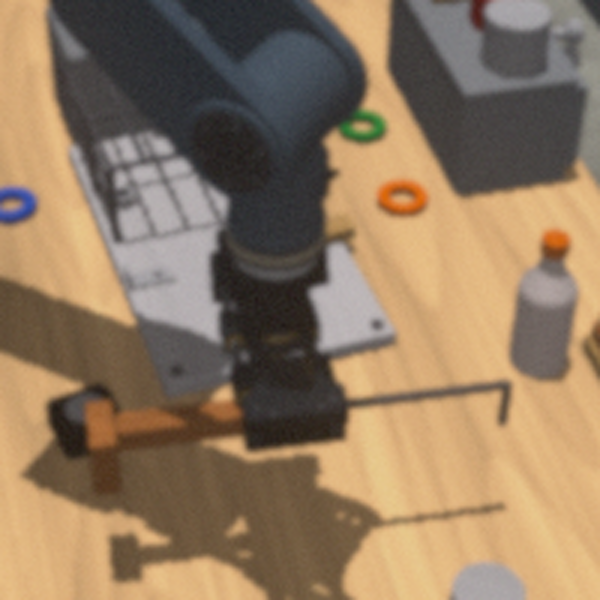

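View pics/t7c.png

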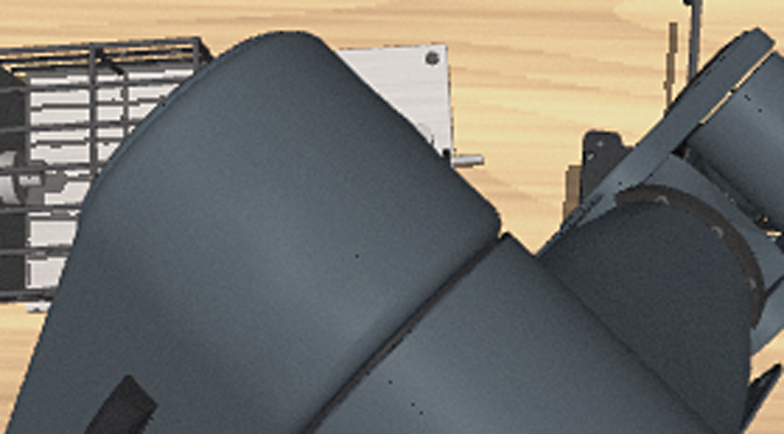

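Call:
{"op": "jog_arm", "data": {
  "motion": [0, 25, 0, 0, 0, 0, 0, 55, 0, 0, 0, 0, 0, 80, 0, 0, 0, 0, 0, 94, 0, 0, 0, 0, 0, 98, 0, 0, 0, 0, 0, 99.5, 0, 0, 0, 0, 0, 99.5, 0, 0, 0, 0, 0, 99.5, 0, 0, 0, 0]
}}

```text
time_s: 27.38
position: [0.4895, -0.3032, 0.0498]
tcp_rot: [[-0.998, 0.001, -0.067], [0.067, -0.001, -0.998], [-0.001, -1.0, 0.001]]
force: [0.1, -0.6, -2.1]
opening: 0.244
```

Lower 2 mm more, then release.

Call:
{"op": "jog_arm", "data": {
  "motion": [0, 1, 0, 0, 0, 0, 0, 2, 0, 0, 0, 0, 0, 2, 0, 0, 0, 0, 0, 2, 0, 0, 0, 0]
}}

```text
time_s: 27.88
position: [0.4893, -0.303, 0.0474]
tcp_rot: [[-0.998, 0.0, -0.067], [0.067, -0.0, -0.998], [-0.0, -1.0, 0.0]]
force: [0.5, 0.3, 1.2]
opening: 0.251
```

Call:
{"op": "jog_arm", "data": {
  "motion": [0, 0, 0, 0, 0, 0, 0, 0, 0, 0, 0, 0, 0, 0, 0, 0, 0, 0, 0, 0, 0, 0, 0, 0, 0, 0, 0, 0, 0, 0, 0, 0, 0, 0, 0, 0, 0, 0, 0, 0, 0, 0],
  "gripper": 0.8
}}

```text
time_s: 28.75
position: [0.4891, -0.3029, 0.047]
tcp_rot: [[-0.998, -0.0, -0.067], [0.067, -0.0, -0.998], [0.0, -1.0, 0.0]]
force: [0.2, 0.0, -0.3]
opening: 0.793
```

Call:
{"op": "jog_arm", "data": {
  "motion": [0, -15, 0, 0, 0, 0, 0, -40, 0, 0, 0, 0, 0, -80, 0, 0, 0, 0, 0, -130, 0, 0, 0, 0, 0, -180, 0, 0, 0, 0, 0, -210, 0, 0, 0, 0, 30, -220, 40, 0, 0, 0, 60, -220, 90, 0, 0, 0, 70, -220, 140, 0, 0, 0, 80, -220, 190, 0, 0, 0, 80, -220, 220, 0, 0, 0, 80, -220, 220, 0, 0, 0]
}}

```text
time_s: 30.25
position: [0.3937, -0.5192, 0.2678]
tcp_rot: [[-0.998, 0.001, -0.07], [0.07, -0.002, -0.998], [-0.001, -1.0, 0.002]]
force: [0.4, -0.2, -1.0]
opening: 0.798
```

Run:
```python
from h import *
s=bot.read_state()
for k in("time_s","position","force","moment","opening"): print(k,np.round(s[k],4).tolist())
for n in("side","top"):
    p,d=bot.capture(n); cv2.imwrite(f"pics/{n}8.png",p[:,:,::-1])
```

```text
time_s 30.25
position [0.3937, -0.5192, 0.2678]
force [0.3767, -0.2371, -0.9704]
moment [-0.0233, 0.1627, -0.0226]
opening 0.7981
```

View pics/side8.png

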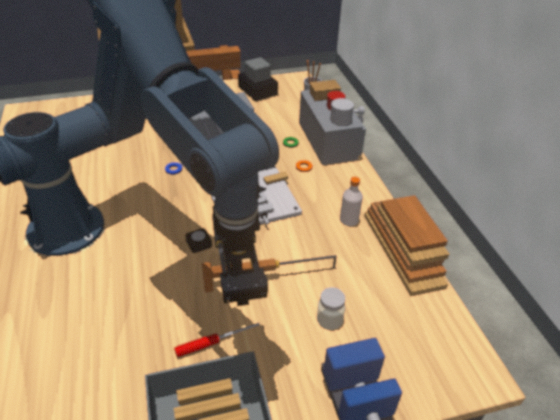

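View pics/top8.png

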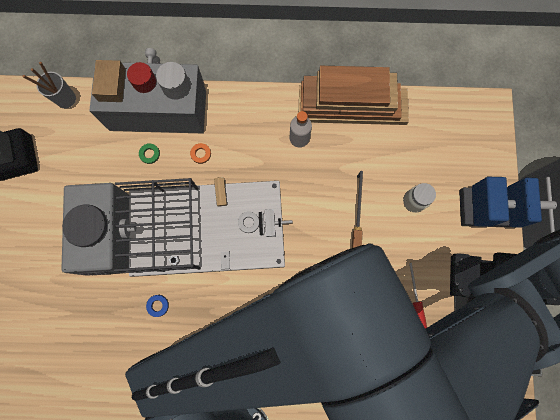

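Run:
```python
from fit import *
p_=cv2.imread("pics/top8.png"); cv2.imwrite("pics/t8d.png",cv2.resize(p_[195:250,230:290],None,fx=10,fy=10,interpolation=cv2.INTER_CUBIC))
```

```text
(no output)
```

View pics/t8d.png

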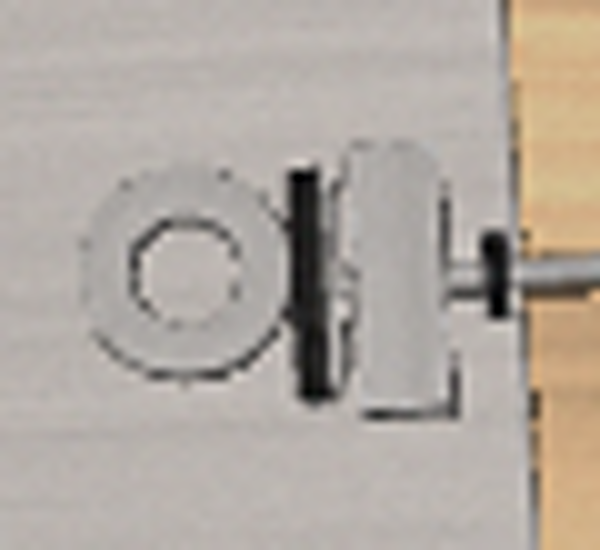

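Run:
```python
from rig import bot
print(bot.hand_in()); print(bot.read_state()["time_s"])
```

```text
the job is handed in; nothing more can be done
None
the job is handed in; nothing more can be done
```

The ring is out from under the guard and snug against the stop's pad. The rod is back on the bench at its original spot, clear of the machine. I handed the job in at about 30 s of the 67 s allowed.

- **Hooking and pulling:** I gripped the rod by its handle and brought it in at about 12° so the butt cleared the stop's screw. The hook dropped into the hole with no upward force, and I slid the ring out along the bed. I felt for the pad in small steps, held about 10.5 N for just under a second, then eased off slowly and lifted the hook clear. No reading at the end of a move was above 10.5 N, though forces were only read at the end of each move.
- **Last checks:** The final top picture shows the ring's edge touching the pad. The nut, offcut, bracket and coloured rings look unmoved. The rod stands as it did at the start, and the gripper is open and clear of everything.
- **Not checked directly:** The arm hid the ring from both cameras during the pull, so I confirmed the hooking only by force and by the final picture. The downward force reading rose by about 2 N during the firm pull and went away when I released. I put that down to the arm tilting slightly.

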